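# Push the jar tray across the gap to its stop

## Robot

A 6-joint arm with a two-finger parallel gripper is mounted at the origin on the work surface. World frame = base frame: x ahead of the robot, y to its left, z up, the work surface at z = 0. Lengths are in m, angles in rad, forces in N, time in s.
With the tool pointing down it reaches from about 0.275 to 0.725 m from the base axis. Payload 15.9 kg.
Tool frame: the origin (TCP) lies between the finger pads; the fingertips stand ctrl.tip_extent ahead of it and the grasp point (between the pads) is the TCP (ctrl.tip_extent is the distance from the TCP to the fingertips, in m); z points along the fingers, y is the line along which they close (so a half turn about z gives the same grasp; the last joint's range is limited). The gripper opens to 85 mm and grips with 20 to 120 N. Pads are 22 mm wide; open, the fingers measure 114 mm over their backs; the gripper's body (76 mm by 85 mm) begins 54 mm behind the grasp point. The pads swing forward as they close: fully open they stand 13 mm farther back than shut.
Start: joints at [1.121, 0.213, -0.034, 1.323, 0, 1.571], TCP at [0.217, 0.45, 0.225] pointing down, gripper open.
Joint ranges: [-2.98, 2.98], [-0.74, 1.72], [-1.14, 1.35], [-2.1, 2.04], [-1.57, 1.44], [-3.14, 3.14]. Speed limits (rad/s): [1.89, 1.89, 2.39, 2.57, 3.14, 3.14].

## Interface

Orientations are given as a unit quaternion [x, y, z, w].
In Python, from station import get_state, read_camera, order, ctrl gives the robot as it stands.
- The arm moves only by the tool carry_out, never from a script. Its argument "increments" is a list of rows, each a list of 3 entries, a list of its own where there are three numbers: the shift along the tool's x, y, z in mm, then the turn about the tool's z in degrees, then the finger opening in mm, from 0 to 85.4. A call has 1 to 12 rows; each row shifts and turns the commanded pose from where the row before left it, along the tool's axes as they then stand; what a row does not reach is not made up. A row lasts 1/8 s, in which the tool goes at most 62.5 mm and 10.7 degrees, less where a joint would pass 70% of its speed; a pose out of reach is approached as far as the arm can. A call with a gripper value outside its range is refused whole. The fingers move at their own pace and stop on an object; "grip_force" is the grip in N (left out, the last holds). Time passes only in rows, so rows that do not move let the fingers close. It gives the time, the measured TCP pose, the force, the opening and the grip force at its end, in the units of the state.
- get_state(): the state, without advancing time (a new reading comes with each control period).
- read_camera(name): name is "scene" or "top"; returns a dict with "frame" (480x640x3 uint8, red, green, blue), "depth" (480x640 float32, m along the optical axis (not along the pixel's ray), 0 where there is no reading), "vfov" (degrees; the focal length in pixels is half the picture's height over the tangent of half this angle, whatever the lens; pixels are square), "cx", "cy" (the principal point, pixels), "pose" (4x4, takes a point from camera to world coordinates). Camera axes: x right, y up, looking along -z (the intrinsics and any distortion apply to the point x, -y, -z); pixel columns grow to the right and rows downward; lengths in m; the calibration is good to about 2 mm. A picture is of the moment at which its call begins.
- order.sign_off(): hands the job in; it is judged then, once.
The state is a dict: "time_s": time; "q": joint angles; "qd": joint speeds; "effort": joint torques, N m; "tool_pos": TCP position; "orientation": TCP orientation; "contact_force": force on the tool from outside, world axes, zero at the start; "torque": the same for the moment, N m; "grip_width": opening from 0.0 (shut) to 1.0 (fully open); "grasp_force": force on a finger pad.
Only numpy, scipy, OpenCV 4.12 (cv2) and the standard library are available. Lean on these libraries where they do the work, as an engineer would, in place of code of your own. Each camera call takes 0.05 s, during which the arm holds its last target. There are 200 camera calls.

## Task

Push the blue tray with the two grinding jars off the grey deck, across the gap and onto the steel deck until its nose sits fully home against the red stop. Keep the tray level all the way, so that neither nose nor tail sags into the gap, press and push gently (no more than about 15 N down, or against the stop), and do not touch the jars or disturb the other things.

Things in the scene. Friction and masses are not known exactly. Their poses are not given: they have to be found in the camera images.
- near_deck: Fixed grey platform where the tray starts: 176 mm wide (x), 290 mm long (y), flat top 60 mm above the origin. Origin: centre of its underside, on the bench. Its +y is the push direction, towards the gap and the far deck. Aluminium side rails, 12 mm high, run along the top, 150 mm apart inside.
- near_edge (a point): Middle of the top edge of the near deck where the gap begins; axes as the near deck.
- far_deck: Fixed steel platform beyond a 114 to 122 mm gap, parallel to the near deck and in line within 3 mm: 176 mm wide (x), 256 mm long (y), flat top 58.5 mm above the origin (1.5 mm lower than the near deck), a sloping lip at the entry. Origin: centre of its underside. Side rails 12 mm high, 150 mm apart inside, flared at the entry. The red stop stands across its +y end.
- far_edge (a point): Middle of the top edge of the far deck on the gap side; axes as the far deck.
- stop: Rigid red bar across the far end of the far deck, 150 mm wide (x), 12 mm thick (y), 26 mm high, fixed to that deck. Origin: centre of its underside, on the deck top.
- stop_face (a point): Middle of the stop's face that the tray's nose must meet, 10 mm above the far deck's top; axes as the far deck.
- tray: Loose blue tray, 140 mm wide (x), 228 mm long (y), with jars 0.78 to 0.88 kg; friction on the decks 0.5 to 0.7. Origin: centre of its underside, flat from y -110 to +100 mm; +y is the way to push it. Plate 8 mm thick; on it a white block 130 mm wide, y -65 to +100 mm, top 32 mm above the origin, holds two jars. Centre of mass at y +30 to +40 mm: unaided, the nose drops into the gap.
- tray_ledge (a point): Middle of the top of the tray's bare rear ledge, 8 mm above its underside: flat, rigid, 140 mm wide, 45 mm long (tray y -110 to -65 mm). About 10 N down on it keeps the nose up until the nose rests on the far deck. No load is needed while both decks carry the tray; load on the ledge once the tail has left the near deck tips the tail down. Axes as the tray.
- tray_block (a point): Middle of the block's upright rear face, the face to push on: 130 mm wide, from 8 to 32 mm above the tray's underside, facing the tray's -y, covered by a slippery grey strip (friction 0.08); axes as the tray.
- tray_nose (a point): Tip of the tray's upturned nose, 118 mm ahead of its origin and 10 mm above its underside; axes as the tray.
- jar_left: Loose steel grinding jar, 49 mm in diameter, 59 mm tall, standing in the tray's block at x = -33 mm, y = +65 mm of the tray, its top 67 mm above the tray's underside. Origin: centre of its underside.
- jar_right: The same, at x = +33 mm, y = +65 mm of the tray.
- crucible: Bystander: small white cup, 44 mm wide and 32 mm tall, standing on the bench in the gap. Origin: centre of its underside.
- spare_jar: Bystander: steel jar, 49 mm in diameter and 59 mm tall, on the bench. Origin: centre of its underside.
- beaker: Bystander: glass beaker, 60 mm in diameter and 75 mm tall, on the bench. Origin: centre of its underside.
- reagent_bottle: Bystander: amber jar with blue cap, 60 mm in diameter and 120 mm tall, on the bench. Origin: centre of its underside.
- mortar: Bystander: white bowl, 90 mm in diameter and 50 mm tall, on the bench. Origin: centre of its underside.
- brush: Bystander: small brush lying on the bench.
- petri_dish: Bystander: flat glass dish, 80 mm in diameter and 14 mm tall, on the bench. Origin: centre of its underside.
There are look-alikes about, which are no part of the job. Leave any green or orange look-alike of the jar_left alone.

How it is judged:
On the way:
1. the tray bridges the gap: its nose is at least 25 mm past the far deck's edge with the tray level (y of tray_nose in the frame of far_edge above 0.025 m and angle between tray's own z axis and vertical below 0.04 rad), for 0.2 s.
At the end, for the whole second after the job is handed in: The tray lies flat on the far deck (within 0.02 rad of level, 3 mm of its height), at rest, its nose within 2 mm of the stop's face, within 12 mm of the middle and square to the deck within 0.06 rad, with both jars upright in their pockets (y of tray_nose in the frame of stop_face above -0.002 m and horizontal distance between tray_nose and stop_face below 0.012 m and angle between the y axis of tray and the y axis of far_deck, either way round below 0.06 rad and angle between tray's own z axis and vertical below 0.02 rad and linear speed of tray below 0.01 m/s and z of tray in the frame of far_deck between 0.0565 and 0.0615 m and distance between each of jar_left, jar_right and tray below 0.085 m and angle between each of jar_left, jar_right's own z axis and vertical below 0.1 rad); the robot touches nothing.
It fails at once if the tray sags: it tilts more than 0.05 rad (nose or tail dipping into the gap) (angle between tray's own z axis and vertical above 0.05 rad).
It fails at once if the tray is lifted more than 8 mm above the near deck's top (height (world z) of tray above 0.068 m).
It fails at once if the tray is pressed or jammed against a deck with more than 30 N, its weight and friction included (about 16 N of press on top of its weight), or rammed against the stop with more than 20 N (contact force between tray and near_deck above 30 N or contact force between tray and far_deck above 30 N or contact force between tray and stop above 20 N).
It fails at once if a jar is touched by the robot (contact force between any of the fingers, the arm and jar_left above 0.5 N or contact force between any of the fingers, the arm and jar_right above 0.5 N).
It fails at once if a bystander is moved more than 20 mm (distance of any of crucible, spare_jar, beaker, reagent_bottle, mortar, brush, petri_dish from where it was at the start of the episode above 0.02 m).
It also fails if it takes over 70 s, if anything falls off the work surface, if the arm or the gripper's body presses on something with over 40 N, if the wrist force passes 120 N, or if a joint passes its speed limit or range.

## Working session

There is one attempt and no reset: what is moved stays moved. The work goes in short steps, Python scripts to look and compute and a tool call to move; the robot and the scene stay as the last step left them, time stands still between calls to the robot, and variables do not carry over. Pictures are saved under pics/ and viewed, at most 10 in all, crops included, and the job is handed in when it is done.

Besides the shell and the picture viewer there is one more tool, called after "Call:" as name(argument=value, ...), one argument or row to a line, values as JSON. carry_out: Moves the arm, as the interface text tells. Its arguments: {"type":"object","properties":{"increments":{"type":"array"},"grip_force":{"type":"number"}},"required":["increments"]}

```bash
mkdir -p pics; ls; cat > h.py <<'E'
import numpy as np, cv2
from station import get_state, read_camera, order, ctrl
def pt(c,u,v,z=None):
    f=240/np.tan(np.radians(c['vfov'])/2); P=np.array(c['pose'])
    d=np.array([(u-c['cx'])/f,-(v-c['cy'])/f,-1.0])
    if z is None:
        D=c['depth'][int(round(v)),int(round(u))]; return P[:3,:3]@(d*D)+P[:3,3]
    r=P[:3,:3]@d; return P[:3,3]+r*(z-P[2,3])/r[2]
E
python3 - <<'E'
from h import *
print(get_state(), ctrl.tip_extent, [a for a in dir(ctrl) if a[0]!='_'])
for n in ("top","scene"):
    c=read_camera(n); cv2.imwrite(f'pics/{n}0.png',c['frame'][:,:,::-1]); np.save(f'{n}0.npy',c,allow_pickle=True)
    print({k:c[k] for k in c if k not in('frame','depth')})
E
```

```text
pics
{'time_s': 0.0, 'q': array([ 1.12100635e+00,  2.13363242e-01, -3.50448095e-02,  1.32347474e+00,
        3.74439585e-05,  1.57074977e+00]), 'qd': array([ 1.37401052e-03, -1.66550580e-03, -2.19561029e-04, -2.12499310e-03,
       -1.81457108e-03,  6.90468065e-05]), 'effort': array([ 1.26072751e-03, -6.86165643e+01,  4.87119234e+01,  1.72029744e-02,
       -1.90798784e-05, -3.87141063e-05]), 'tool_pos': array([0.21723408, 0.44997767, 0.22491828]), 'orientation': array([ 2.22981284e-01,  9.74822574e-01, -5.25375993e-04, -1.39406159e-04]), 'contact_force': array([ 0.27238206, -0.37140258, -0.06125116]), 'torque': array([-0.01829163,  0.05355935,  0.01132372]), 'grasp_force': 0.0, 'grip_width': 0.999370868666358} 0.019 ['Unreachable', 'tip_extent']
{'vfov': 47.78176935509391, 'cx': 326.08027714069317, 'cy': 240.47823449579926, 'pose': array([[-8.74587118e-03,  9.86721852e-01, -1.62183528e-01,
         3.48502023e-01],
       [-9.99961053e-01, -8.82218094e-03,  2.49666743e-04,
        -2.12976915e-02],
       [-1.18446080e-03,  1.62179395e-01,  9.86760579e-01,
         1.17847530e+00],
       [ 0.00000000e+00,  0.00000000e+00,  0.00000000e+00,
         1.00000000e+00]])}
{'vfov': 50.99795320740188, 'cx': 315.49518213758193, 'cy': 236.260866091646, 'pose': array([[-0.62320825, -0.43104082,  0.65254524,  1.22638292],
       [ 0.78201371, -0.35214138,  0.514248  ,  0.54065766],
       [ 0.00812631,  0.83078292,  0.55653724,  0.67600791],
       [ 0.        ,  0.        ,  0.        ,  1.        ]])}
```

View pics/top0.png

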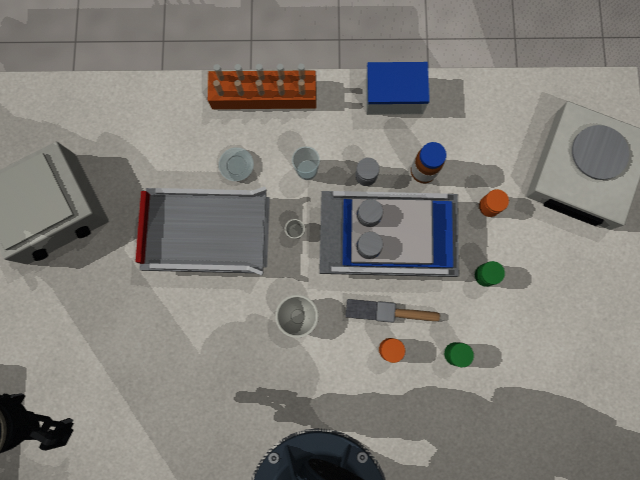

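View pics/scene0.png

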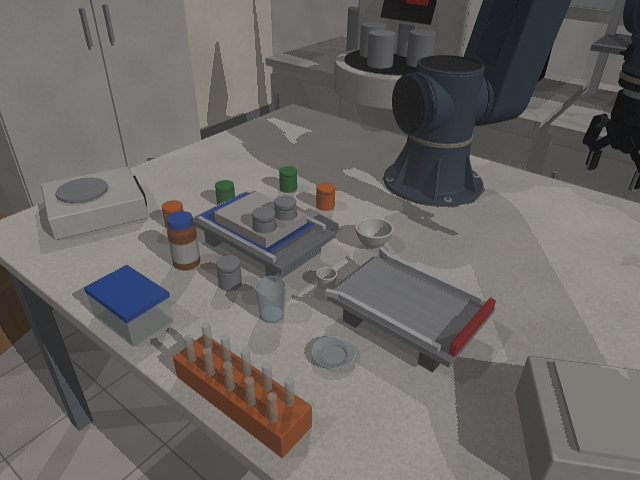

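The top view shows the tray at about (400,232), with its bare ledge at columns 433–453. The far deck is at columns 145–267 and the red stop is at (142,228). The push runs image-left, which is about world +y. I'll enlarge the tray and the stop.

```bash
python3 - <<'E'
import cv2,numpy as np
a=cv2.imread('pics/top0.png')
x=cv2.resize(a[180:285,315:465],None,fx=5,fy=5,interpolation=cv2.INTER_CUBIC)
cv2.imwrite('pics/tray.png',x)
x=cv2.resize(a[180:280,130:280],None,fx=5,fy=5,interpolation=cv2.INTER_CUBIC)
cv2.imwrite('pics/far.png',x)
E
```

```text
(no output)
```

View pics/tray.png

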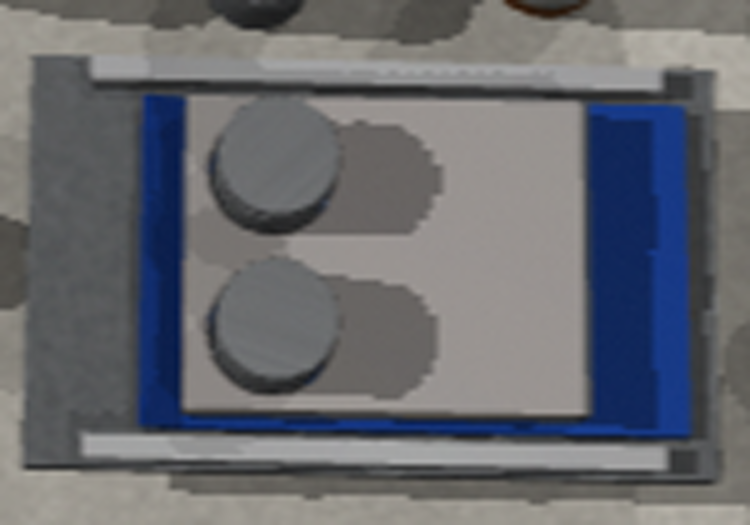

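View pics/far.png

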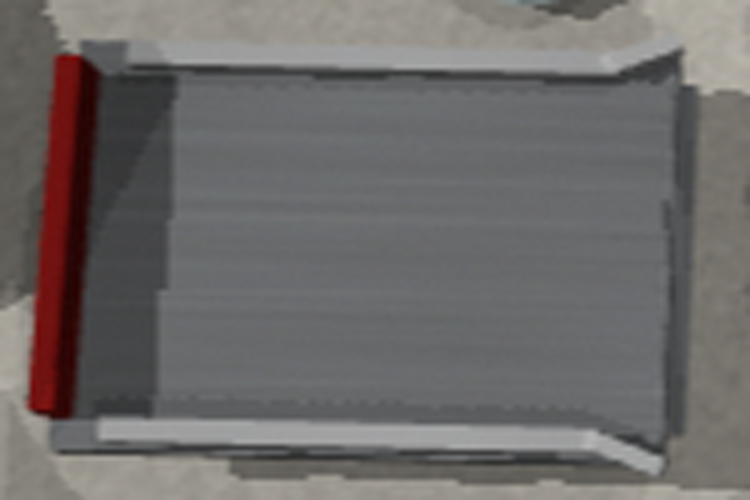

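The tray crop shows the block-top corners at (585,102), (590,417), (185,97) and (182,412), the plate rear corners at (685,105) and (690,437), and the near-edge corners at (33,57) and (25,467). In the far crop, the top front edge of the stop runs (82,57)–(53,410), its foot runs (100,72)–(72,415), and the entry edge runs (683,85)–(664,440).

```bash
python3 - <<'E'
from h import *
c=np.load('top0.npy',allow_pickle=True).item()
def P(n,x,y,z,u0=315,v0=180):
    u=u0+(x+.5)/5-.5; v=v0+(y+.5)/5-.5
    print(n,pt(c,u,v,z).round(4),'depth:',pt(c,u,v).round(4))
for n,x,y,z in [('blk rear L',585,102,.092),('blk rear R',590,417,.092),('blk fr L',185,97,.092),('blk fr R',182,412,.092),('plate rear far',685,105,.068),('plate rear near',690,437,.068),('deck edge far',33,57,.06),('deck edge near',25,467,.06),('ledge mid',620,270,.068),('blk mid',480,260,.092),('deck',80,260,.06),('nose far',143,95,.07),('nose near',140,428,.07),('jar',277,140,.127),('jar2',277,305,.127),('railfar',550,90,.06),('rail near',550,434,.06)]: P(n,x,y,z)
for n,x,y,z in [('stop top far',82,57,.0845),('stop top near',53,410,.0845),('stop foot far',100,72,.0585),('stop foot near',72,415,.0585),('entry far',683,85,.0585),('entry near',664,440,.0585),('deck',400,260,.0585),('stop top',65,230,.0845)]: P(n,x,y,z,130,180)
E
```

```text
blk rear L [ 0.6095 -0.2393  0.092 ] depth: [ 0.6093 -0.2392  0.0929]
blk rear R [ 0.4791 -0.2361  0.092 ] depth: [ 0.482  -0.2409  0.0676]
blk fr L [ 0.6131 -0.0748  0.092 ] depth: [ 0.6188 -0.076   0.0687]
blk fr R [ 0.4826 -0.0715  0.092 ] depth: [ 0.4863 -0.0729  0.0621]
plate rear far [ 0.6136 -0.2861  0.068 ] depth: [ 0.6155 -0.2881  0.0599]
plate rear near [ 0.4733 -0.2817  0.068 ] depth: [ 0.4742 -0.2835  0.0602]
deck edge far [ 0.6389 -0.0121  0.06  ] depth: [ 0.654  -0.0117  0.0019]
deck edge near [ 0.4642 -0.0076  0.06  ] depth: [ 0.465  -0.0075  0.052 ]
ledge mid [ 0.5434 -0.2558  0.068 ] depth: [ 0.5436 -0.256   0.0672]
blk mid [ 0.5439 -0.1939  0.092 ] depth: [ 0.5442 -0.1942  0.0902]
deck [ 0.5511 -0.0312  0.06  ] depth: [ 0.5514 -0.0312  0.0583]
nose far [ 0.6195 -0.0583  0.07  ] depth: [ 0.6228 -0.0588  0.0564]
nose near [ 0.4788 -0.0551  0.07  ] depth: [ 0.4803 -0.0555  0.0576]
jar [ 0.5867 -0.1094  0.127 ] depth: [ 0.5861 -0.1091  0.1298]
jar2 [ 0.5203 -0.1079  0.127 ] depth: [ 0.5206 -0.1081  0.1254]
railfar [ 0.6225 -0.2311  0.06  ] depth: [ 0.6223 -0.231   0.061 ]
rail near [ 0.476  -0.2255  0.06  ] depth: [ 0.4751 -0.2242  0.0676]
stop top far [0.6359 0.3517 0.0845] depth: [0.6375 0.3539 0.078 ]
stop top near [0.4882 0.3569 0.0845] depth: [0.4888 0.3586 0.0794]
stop foot far [0.636  0.3527 0.0585] depth: [0.6363 0.353  0.0575]
stop foot near [0.4893 0.3578 0.0585] depth: [0.4884 0.3555 0.0654]
entry far [0.6281 0.1047 0.0585] depth: [0.6288 0.1051 0.0557]
entry near [0.4767 0.1112 0.0585] depth: [0.4769 0.1115 0.0562]
deck [0.5537 0.223  0.0585] depth: [0.5537 0.223  0.0582]
stop top [0.5627 0.3554 0.0845] depth: [0.5625 0.3551 0.0855]
```

All heights agree with the given sizes. The push direction is about (0.026, 1.0), the gap is about 118 mm, the block's rear face is at (0.5443, -0.2377), and the stop face is at y≈0.353. I'll turn the tool by 65.7° so that tool x is the push direction, then move across above the ledge.

Call:
carry_out(
  increments=[
    [[0, 0, 0], 9.5, 85],
    [[0, 0, 0], 9.5, 85],
    [[0, 0, 0], 9.5, 85],
    [[0, 0, 0], 9.5, 85],
    [[0, 0, 0], 9.5, 85],
    [[0, 0, 0], 9.5, 85],
    [[0, 0, 0], 8.7, 85],
    [[-20, 10, 0], 0, 85],
    [[-28, 14, 0], 0, 85],
    [[-28, 14, 0], 0, 85],
    [[-28, 14, 0], 0, 85],
    [[-28, 14, 0], 0, 85],
  ],
)

```text
time_s: 1.6
tool_pos: [0.2803, 0.3147, 0.2253]
orientation: [0.715, 0.699, -0.0, 0.0]
contact_force: [0.8, 0.2, 0.1]
grip_width: 0.996
grasp_force: 0.0
```

Call:
carry_out(
  increments=[
    [[-28, 14, 0], 0, 85],
    [[-28, 14, 0], 0, 85],
    [[-28, 14, 0], 0, 85],
    [[-28, 14, 0], 0, 85],
    [[-28, 14, 0], 0, 85],
    [[-28, 14, 0], 0, 85],
    [[-28, 14, 0], 0, 85],
    [[-28, 14, 0], 0, 85],
    [[-28, 14, 0], 0, 85],
    [[-28, 14, 0], 0, 85],
    [[-28, 14, 0], 0, 85],
    [[-28, 14, 0], 0, 85],
  ],
)

```text
time_s: 3.1
tool_pos: [0.4389, -0.0252, 0.2253]
orientation: [0.715, 0.699, -0.0, -0.0]
contact_force: [-0.3, -0.0, 0.4]
grip_width: 0.998
grasp_force: 0.0
```

Call:
carry_out(
  increments=[
    [[-28, 14, 0], 0, 85],
    [[-28, 14, 0], 0, 85],
    [[-28, 14, 0], 0, 85],
    [[-28, 14, 0], 0, 85],
    [[-28, 14, 0], 0, 85],
    [[-28, 14, 0], 0, 85],
    [[0, 0, 0], 0, 85],
    [[0, 0, 0], 0, 85],
  ],
)

```text
time_s: 4.1
tool_pos: [0.5182, -0.1937, 0.2253]
orientation: [0.716, 0.698, -0.0, -0.0]
contact_force: [0.3, 0.7, -0.6]
grip_width: 0.996
grasp_force: 0.0
```

Call:
carry_out(
  increments=[
    [[-20, 9, 0], 0, 85],
    [[-20, 9, 0], 0, 85],
    [[-22, 9, 0], 0, 85],
    [[0, 0, 20], 0, 85],
    [[0, 0, 25], 0, 85],
    [[0, 0, 25], 0, 85],
    [[0, 0, 20], 0, 85],
    [[0, 0, 15], 0, 85],
    [[0, 0, 10], 0, 85],
    [[0, 0, 5], 0, 85],
    [[0, 0, 0], 0, 85],
    [[0, 0, 0], 0, 85],
  ],
)

```text
time_s: 5.6
tool_pos: [0.5446, -0.2565, 0.1059]
orientation: [0.716, 0.698, 0.0, 0.0]
contact_force: [0.7, -0.2, 0.4]
grip_width: 0.996
grasp_force: 0.0
```

```bash
python3 - <<'E'
from h import *
s=get_state(); print(s['tool_pos'],s['contact_force'])
a=[]
for n,(r,q) in {'scene':((170,300),(180,340)),'top':((180,285),(380,480))}.items():
    c=read_camera(n); cv2.imwrite(f'pics/{n}1.png',c['frame'][:,:,::-1])
    a.append(cv2.resize(c['frame'][r[0]:r[1],q[0]:q[1],::-1],(400,int(400*(r[1]-r[0])/(q[1]-q[0]))),interpolation=cv2.INTER_CUBIC))
h=max(i.shape[0] for i in a)
cv2.imwrite('pics/c1.png',np.hstack([cv2.copyMakeBorder(i,0,h-i.shape[0],0,0,cv2.BORDER_CONSTANT) for i in a]))
E
```

```text
[ 0.54462402 -0.25650913  0.10594458] [ 0.66580811 -0.16727449  0.3684125 ]
```

View pics/c1.png

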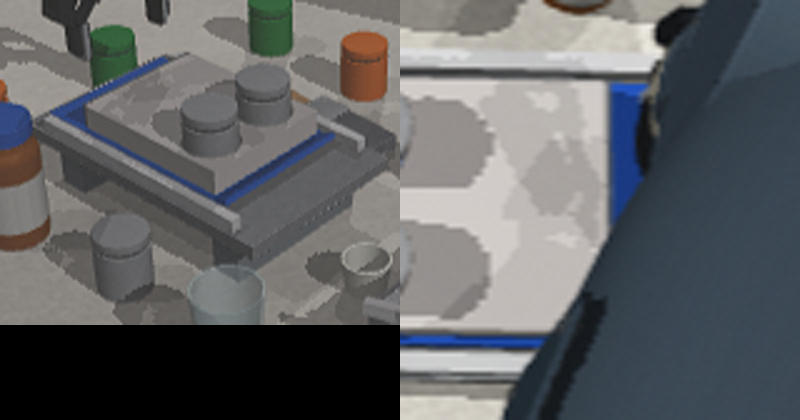

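The left crop (scene) shows both fingertips at about (78,55) and (158,22) in the crop, near the ledge. I'll compare these with where they should project.

```bash
python3 - <<'E'
from h import *
c=np.load('scene0.npy',allow_pickle=True).item()
f=240/np.tan(np.radians(c['vfov'])/2); P=np.linalg.inv(c['pose'])
for p in [(.5946,-.2578,.087),(.4946,-.2552,.087),(.5946,-.2578,.1),(.4946,-.2552,.1),(.6136,-.2861,.068),(.6095,-.2393,.092),(.4733,-.2817,.068)]:
    q=P[:3,:3]@p+P[:3,3]; u=c['cx']-f*q[0]/q[2]; v=c['cy']+f*q[1]/q[2]
    print(p,(round((u-180)*2.5),round((v-170)*2.5)))
E
```

```text
(0.5946, -0.2578, 0.087) (81, 96)
(0.4946, -0.2552, 0.087) (162, 56)
(0.5946, -0.2578, 0.1) (80, 83)
(0.4946, -0.2552, 0.1) (161, 44)
(0.6136, -0.2861, 0.068) (47, 111)
(0.6095, -0.2393, 0.092) (82, 104)
(0.4733, -0.2817, 0.068) (159, 56)
```

```bash
python3 - <<'E'
import cv2
a=cv2.imread('pics/scene1.png')[130:230,180:310]
cv2.imwrite('pics/c2.png',cv2.resize(a,None,fx=6,fy=6,interpolation=cv2.INTER_CUBIC))
E
```

```text
(no output)
```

View pics/c2.png

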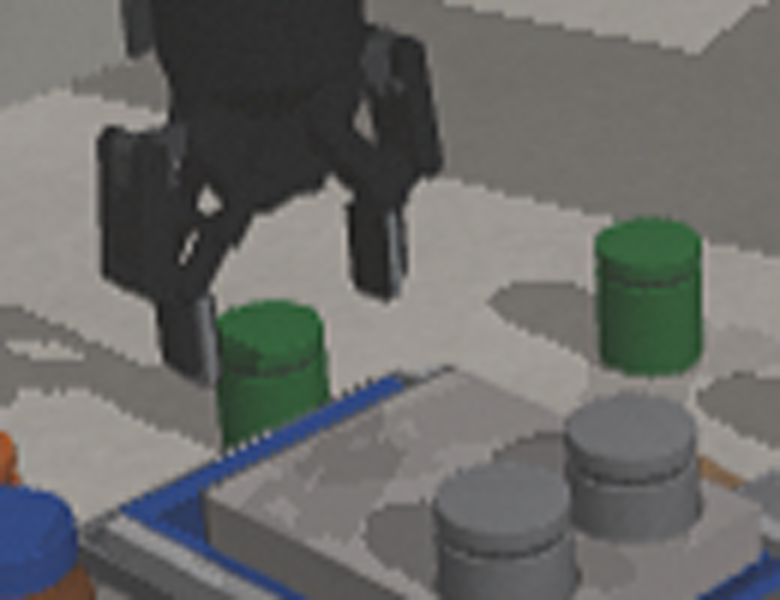

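Tips are at scene pixels (213,192) and (244,179). They look higher or farther back than expected, so I'll check with depth.

```bash
python3 - <<'E'
from h import *
c=read_camera('scene')
for x,y in [(185,340),(190,365),(200,370),(375,260),(375,285),(140,240),(400,130),(500,420),(160,505)]:
    u,v=180+x/6,130+y/6; print((x,y),pt(c,u,v).round(4))
t=read_camera('top')
for x,y in [(650,110),(655,140),(645,130),(625,110),(500,200)]:
    print('top',(x,y),pt(t,380+x%400/4,180+y/4).round(4))
E
```

```text
(185, 340) [ 0.5965 -0.2521  0.1453]
(190, 365) [ 0.5964 -0.251   0.1352]
(200, 370) [ 0.5905 -0.253   0.1299]
(375, 260) [ 0.5005 -0.2509  0.1413]
(375, 285) [ 0.499  -0.2536  0.1289]
(140, 240) [ 0.6159 -0.246   0.1955]
(400, 130) [ 0.4733 -0.2602  0.184 ]
(500, 420) [ 0.4996 -0.1881  0.0919]
(160, 505) [ 0.6019 -0.2725  0.0688]
top (650, 110) [ 0.5533 -0.2217  0.2703]
top (655, 140) [ 0.4819 -0.1619  0.5465]
top (645, 130) [ 0.5466 -0.2213  0.2608]
top (625, 110) [ 0.5997 -0.2539  0.065 ]
top (500, 200) [ 0.5477 -0.1829  0.0898]
```

Depth puts the tips at z≈0.125 while the TCP reads 0.106, so I'll rely on contact force. First I'll descend a clear 16 mm and measure again.

Call:
carry_out(
  increments=[
    [[0, 0, 6], 0, 85],
    [[0, 0, 6], 0, 85],
    [[0, 0, 4], 0, 85],
    [[0, 0, 0], 0, 85],
    [[0, 0, 0], 0, 85],
  ],
)

```text
time_s: 6.42
tool_pos: [0.5444, -0.2564, 0.0895]
orientation: [0.716, 0.698, 0.0, 0.0]
contact_force: [-0.1, -0.0, -0.3]
grip_width: 1.001
grasp_force: 0.0
```

```bash
python3 - <<'E'
from h import *
s=get_state(); print(s['tool_pos'],s['contact_force'])
c=read_camera('scene'); cv2.imwrite('pics/s2.png',c['frame'][:,:,::-1]); b=np.load('scene0.npy',allow_pickle=True).item()
d=np.array(b['depth'])-c['depth']
# points of fingers near ledge: changed pixels, lowest z
m=(d>.02)&(c['depth']>0); v,u=np.nonzero(m)
p=np.array([pt(c,x,y) for x,y in zip(u,v)]); k=(abs(p[:,1]+.25)<.06)&(abs(p[:,0]-.545)<.07)
p=p[k]; 
for sg in (1,-1):
    q=p[(p[:,0]-.545)*sg>.02]; q=q[np.argsort(q[:,2])]; print(q[:6].round(4)); t=q[q[:,2]<q[0,2]+.02]; print('xyz range',t.min(0).round(4),t.max(0).round(4))
E
```

```text
[ 0.5444116  -0.25637766  0.08950469] [-0.06313457 -0.02010355 -0.30653097]
[[ 0.5882 -0.25    0.1085]
 [ 0.5919 -0.2658  0.1097]
 [ 0.593  -0.2577  0.1105]
 [ 0.594  -0.2498  0.1112]
 [ 0.5954 -0.2515  0.1112]
 [ 0.5924 -0.2549  0.1112]]
xyz range [ 0.585  -0.2665  0.1085] [ 0.601  -0.2444  0.128 ]
[[ 0.4994 -0.257   0.1079]
 [ 0.4992 -0.264   0.1082]
 [ 0.4997 -0.2533  0.1093]
 [ 0.5018 -0.2477  0.1094]
 [ 0.4983 -0.268   0.1119]
 [ 0.4935 -0.2458  0.112 ]]
xyz range [ 0.4885 -0.268   0.1079] [ 0.5046 -0.2407  0.1279]
```

Both measurements put the open tips about 18.5 mm above the reported TCP, with finger fronts at y≈-0.245, which is 6–7 mm behind the block. Ledge contact should come at TCP z≈0.0495. I'll descend and then feel for it.

Call:
carry_out(
  increments=[
    [[0, 0, 5], 0, 85],
    [[0, 0, 5], 0, 85],
    [[0, 0, 5], 0, 85],
    [[0, 0, 5], 0, 85],
    [[0, 0, 5], 0, 85],
    [[0, 0, 4], 0, 85],
    [[0, 0, 3], 0, 85],
    [[0, 0, 2], 0, 85],
    [[0, 0, 0], 0, 85],
  ],
)

```text
time_s: 7.6
tool_pos: [0.5443, -0.2564, 0.0553]
orientation: [0.716, 0.698, -0.0, -0.0]
contact_force: [-0.0, 0.2, 0.9]
grip_width: 0.994
grasp_force: 0.0
```

Call:
carry_out(
  increments=[
    [[0, 0, 1], 0, 85],
    [[0, 0, 1], 0, 85],
    [[0, 0, 1], 0, 85],
    [[0, 0, 0], 0, 85],
  ],
)

```text
time_s: 8.1
tool_pos: [0.5443, -0.2563, 0.0523]
orientation: [0.716, 0.698, -0.0, -0.0]
contact_force: [0.2, -0.7, 0.1]
grip_width: 0.998
grasp_force: 0.0
```

Call:
carry_out(
  increments=[
    [[0, 0, 1], 0, 85],
    [[0, 0, 0.5], 0, 85],
    [[0, 0, 0], 0, 85],
  ],
)

```text
time_s: 8.48
tool_pos: [0.5443, -0.2564, 0.0508]
orientation: [0.716, 0.698, -0.0, -0.0]
contact_force: [0.6, 0.9, 0.4]
grip_width: 0.996
grasp_force: 0.0
```

Call:
carry_out(
  increments=[
    [[0, 0, 0.5], 0, 85],
    [[0, 0, 0.5], 0, 85],
    [[0, 0, 0], 0, 85],
  ],
)

```text
time_s: 8.85
tool_pos: [0.5443, -0.2564, 0.0499]
orientation: [0.716, 0.698, -0.0, -0.0]
contact_force: [0.8, 0.0, 0.5]
grip_width: 0.998
grasp_force: 0.0
```

Call:
carry_out(
  increments=[
    [[0, 0, 0.5], 0, 85],
    [[0, 0, 0], 0, 85],
  ],
)

```text
time_s: 9.1
tool_pos: [0.5443, -0.2564, 0.0494]
orientation: [0.716, 0.698, -0.0, -0.0]
contact_force: [-1.0, 0.4, 0.5]
grip_width: 0.994
grasp_force: 0.0
```

There is no contact yet, so the tips are hovering just above the ledge. No load is needed for the first ~100 mm, so I'll make contact with the block face and push.

Call:
carry_out(
  increments=[
    [[2, 0, 0], 0, 85],
    [[2, 0, 0], 0, 85],
    [[1, 0, 0], 0, 85],
    [[1, 0, 0], 0, 85],
    [[1, 0, 0], 0, 85],
    [[1, 0, 0], 0, 85],
    [[1, 0, 0], 0, 85],
    [[1, 0, 0], 0, 85],
    [[1, 0, 0], 0, 85],
  ],
)

```text
time_s: 10.22
tool_pos: [0.5446, -0.2454, 0.0495]
orientation: [0.716, 0.698, -0.0, 0.0]
contact_force: [-0.9, -4.6, 0.2]
grip_width: 0.994
grasp_force: 2.1
```

```bash
cat > tray.py <<'E'
from h import *
# jar tops in the top view by template-free check: mean of jar-top depth points z>0.115 in the tray area
def jars():
    t=read_camera('top'); D=t['depth']; v,u=np.nonzero(D>0)
    f=240/np.tan(np.radians(t['vfov'])/2); P=np.array(t['pose'])
    d=D[v,u]; X=np.c_[(u-t['cx'])/f*d,-(v-t['cy'])/f*d,-d]@P[:3,:3].T+P[:3,3]
    k=(X[:,2]>.112)&(X[:,2]<.137)&(X[:,0]>.49)&(X[:,0]<.62)&(X[:,1]>-.16)
    s=get_state(); print(s['time_s'],s['tool_pos'].round(4),s['contact_force'].round(2))
    for n,kk in (('R',k&(X[:,0]>.555)),('L',k&(X[:,0]<=.555))):
        q=X[kk]; m=[(a+b)/2 for a,b in zip(q.min(0),q.max(0))]; print(n,len(q),q.mean(0).round(4),np.round(m,4))
if __name__=='__main__': jars()
E
python3 tray.py
```

```text
10.275 [ 0.5446 -0.2453  0.0494] [-0.27 -3.93  0.54]
R 476 [ 0.5801 -0.1061  0.1253] [ 0.5813 -0.1058  0.1218]
L 481 [ 0.5145 -0.1046  0.1255] [ 0.5149 -0.1041  0.122 ]
```

In contact, pushing at about 4.5 N. I'll push on unloaded for about 85 mm.

Call:
carry_out(
  increments=[
    [[1, 0, 0], 0, 85],
    [[2, 0, 0], 0, 85],
    [[3, 0, 0], 0, 85],
    [[4, 0, 0], 0, 85],
    [[4, 0, 0], 0, 85],
    [[4, 0, 0], 0, 85],
    [[4, 0, 0], 0, 85],
    [[4, 0, 0], 0, 85],
    [[4, 0, 0], 0, 85],
    [[4, 0, 0], 0, 85],
    [[4, 0, 0], 0, 85],
    [[4, 0, 0], 0, 85],
  ],
)

```text
time_s: 11.78
tool_pos: [0.5457, -0.2031, 0.0494]
orientation: [0.716, 0.698, -0.0, 0.0]
contact_force: [0.1, -5.3, 1.0]
grip_width: 0.996
grasp_force: 2.5
```

Call:
carry_out(
  increments=[
    [[4, 0, 0], 0, 85],
    [[4, 0, 0], 0, 85],
    [[4, 0, 0], 0, 85],
    [[4, 0, 0], 0, 85],
    [[4, 0, 0], 0, 85],
    [[4, 0, 0], 0, 85],
    [[4, 0, 0], 0, 85],
    [[4, 0, 0], 0, 85],
    [[3, 0, 0], 0, 85],
    [[2, 0, 0], 0, 85],
    [[1, 0, 0], 0, 85],
    [[0, 0, 0], 0, 85],
  ],
)

```text
time_s: 13.28
tool_pos: [0.5466, -0.1652, 0.0494]
orientation: [0.716, 0.698, 0.0, -0.0]
contact_force: [-0.2, -2.7, 1.4]
grip_width: 0.995
grasp_force: 1.5
```

```bash
python3 tray.py
```

```text
13.325 [ 0.5467 -0.1652  0.0494] [-0.38 -3.    0.72]
R 470 [ 0.5822 -0.0266  0.1254] [ 0.5834 -0.027   0.1218]
L 481 [ 0.5166 -0.0247  0.1253] [ 0.5174 -0.0253  0.1213]
```

Call:
carry_out(
  increments=[
    [[0, 0, 0.5], 0, 85],
    [[0, 0, 0], 0, 85],
    [[0, 0, 0], 0, 85],
  ],
)

```text
time_s: 13.7
tool_pos: [0.5467, -0.1652, 0.0491]
orientation: [0.716, 0.698, 0.0, -0.0]
contact_force: [-2.3, -1.2, 5.5]
grip_width: 0.996
grasp_force: 3.7
```

Call:
carry_out(
  increments=[
    [[0, 0, 0.5], 0, 85],
    [[0, 0, 0], 0, 85],
    [[0, 0, 0], 0, 85],
  ],
)

```text
time_s: 14.08
tool_pos: [0.5467, -0.1652, 0.0491]
orientation: [0.716, 0.698, 0.0, 0.0]
contact_force: [-3.9, 0.9, 13.2]
grip_width: 0.991
grasp_force: 7.3
```

The z stiffness is about 15 N/mm and the press is 13 N. I'll ease off 0.1 mm and push on in short checked stretches.

Call:
carry_out(
  increments=[
    [[0, 0, -0.1], 0, 85],
    [[1, 0, 0], 0, 85],
    [[2, 0, 0], 0, 85],
    [[2, 0, 0], 0, 85],
    [[2, 0, 0], 0, 85],
    [[2, 0, 0], 0, 85],
    [[2, 0, 0], 0, 85],
    [[2, 0, 0], 0, 85],
  ],
)

```text
time_s: 15.08
tool_pos: [0.5474, -0.1531, 0.0491]
orientation: [0.716, 0.698, -0.0, 0.001]
contact_force: [-0.3, -8.1, 7.6]
grip_width: 0.993
grasp_force: 7.9
```

Call:
carry_out(
  increments=[
    [[2, 0, 0.1], 0, 85],
    [[2, 0, 0.1], 0, 85],
    [[2, 0, 0], 0, 85],
    [[2, 0, 0], 0, 85],
    [[2, 0, 0], 0, 85],
    [[2, 0, 0], 0, 85],
  ],
)

```text
time_s: 15.82
tool_pos: [0.5479, -0.1413, 0.0491]
orientation: [0.716, 0.698, -0.0, 0.001]
contact_force: [-0.3, -9.1, 10.2]
grip_width: 0.995
grasp_force: 9.4
```

Call:
carry_out(
  increments=[
    [[2, 0, 0.1], 0, 85],
    [[2, 0, 0], 0, 85],
    [[2, 0, 0], 0, 85],
    [[2, 0, 0], 0, 85],
    [[2, 0, 0], 0, 85],
    [[2, 0, 0], 0, 85],
    [[2, 0, 0], 0, 85],
    [[2, 0, 0], 0, 85],
  ],
)

```text
time_s: 16.82
tool_pos: [0.5484, -0.1253, 0.0491]
orientation: [0.716, 0.698, -0.0, 0.001]
contact_force: [-1.2, -10.1, 11.8]
grip_width: 0.994
grasp_force: 10.2
```

Call:
carry_out(
  increments=[
    [[2, 0, 0], 0, 85],
    [[2, 0, 0], 0, 85],
    [[2, 0, 0], 0, 85],
    [[2, 0, 0], 0, 85],
    [[2, 0, 0], 0, 85],
    [[2, 0, 0], 0, 85],
  ],
)

```text
time_s: 17.58
tool_pos: [0.5487, -0.1133, 0.0491]
orientation: [0.716, 0.698, -0.0, 0.001]
contact_force: [-0.5, -9.2, 12.2]
grip_width: 0.999
grasp_force: 10.3
```

Call:
carry_out(
  increments=[
    [[2, 0, 0], 0, 85],
    [[2, 0, 0], 0, 85],
    [[2, 0, 0], 0, 85],
    [[2, 0, 0], 0, 85],
    [[2, 0, 0], 0, 85],
    [[2, 0, 0], 0, 85],
    [[2, 0, 0], 0, 85],
    [[2, 0, 0], 0, 85],
  ],
)

```text
time_s: 18.58
tool_pos: [0.5491, -0.0973, 0.0491]
orientation: [0.716, 0.698, -0.0, 0.001]
contact_force: [-0.6, -9.6, 11.7]
grip_width: 0.996
grasp_force: 10.4
```

```bash
python3 tray.py
```

```text
18.625 [ 0.5491 -0.0971  0.0491] [ 0.13 -8.53 13.03]
R 475 [0.5847 0.041  0.1253] [0.5852 0.0416 0.1223]
L 480 [0.519  0.0428 0.1256] [0.5199 0.0436 0.1217]
```

The tray is level, square (0.027 rad, same as the deck) and has travelled 147 mm. I'll continue to the lip.

Call:
carry_out(
  increments=[
    [[2, 0, 0], 0, 85],
    [[2, 0, 0], 0, 85],
    [[2, 0, 0], 0, 85],
    [[2, 0, 0], 0, 85],
    [[2, 0, 0], 0, 85],
    [[2, 0, 0], 0, 85],
  ],
)

```text
time_s: 19.38
tool_pos: [0.5494, -0.0853, 0.0491]
orientation: [0.716, 0.698, -0.0, 0.001]
contact_force: [-0.6, -10.7, 12.4]
grip_width: 0.994
grasp_force: 10.3
```

Call:
carry_out(
  increments=[
    [[2, 0, 0], 0, 85],
    [[2, 0, 0], 0, 85],
    [[2, 0, 0], 0, 85],
    [[2, 0, 0], 0, 85],
    [[2, 0, 0], 0, 85],
    [[2, 0, 0], 0, 85],
  ],
)

```text
time_s: 20.12
tool_pos: [0.5497, -0.0733, 0.0491]
orientation: [0.716, 0.698, -0.0, 0.001]
contact_force: [-0.6, -9.9, 13.2]
grip_width: 1.0
grasp_force: 10.4
```

Call:
carry_out(
  increments=[
    [[2, 0, 0], 0, 85],
    [[2, 0, 0], 0, 85],
    [[2, 0, 0], 0, 85],
    [[2, 0, 0], 0, 85],
    [[2, 0, 0], 0, 85],
    [[2, 0, 0], 0, 85],
  ],
)

```text
time_s: 20.88
tool_pos: [0.55, -0.0614, 0.0492]
orientation: [0.716, 0.698, -0.0, 0.001]
contact_force: [-1.1, -11.3, 13.6]
grip_width: 0.996
grasp_force: 10.9
```

```bash
python3 tray.py
```

```text
20.925 [ 0.55   -0.0611  0.0492] [-0.02 -8.45 14.41]
R 476 [0.5855 0.0766 0.1252] [0.5867 0.0774 0.122 ]
L 486 [0.52   0.0787 0.1253] [0.5205 0.0792 0.1221]
```

Call:
carry_out(
  increments=[
    [[2, 0, -0.1], 0, 85],
    [[2, 0, 0], 0, 85],
    [[2, 0, 0], 0, 85],
    [[2, 0, 0], 0, 85],
    [[2, 0, 0], 0, 85],
    [[2, 0, 0], 0, 85],
  ],
)

```text
time_s: 21.68
tool_pos: [0.5505, -0.0496, 0.0494]
orientation: [0.716, 0.698, -0.0, 0.002]
contact_force: [-0.8, -10.7, 16.1]
grip_width: 0.991
grasp_force: 10.5
```

Call:
carry_out(
  increments=[
    [[2, 0, 0], 0, 85],
    [[2, 0, 0], 0, 85],
    [[2, 0, 0], 0, 85],
    [[2, 0, 0], 0, 85],
    [[1, 0, 0], 0, 85],
    [[0, 0, 0], 0, 85],
    [[0, 0, 0], 0, 85],
  ],
)

```text
time_s: 22.55
tool_pos: [0.5507, -0.0404, 0.0493]
orientation: [0.716, 0.698, 0.0, 0.001]
contact_force: [-0.3, -9.3, 15.0]
grip_width: 0.989
grasp_force: 9.5
```

```bash
python3 tray.py
```

```text
22.6 [ 0.5507 -0.0403  0.0493] [-1.29 -9.41 14.67]
R 469 [0.5866 0.0981 0.1244] [0.5877 0.0986 0.1213]
L 482 [0.5209 0.1001 0.1242] [0.522  0.1006 0.1211]
```

The nose is about 41 mm past the far edge and settled on the far deck (jar tops 1 mm lower, as expected). I'll release the press gradually and lift the tips about 4 mm off the ledge.

Call:
carry_out(
  increments=[
    [[0, 0, -0.3], 0, 85],
    [[0, 0, -0.3], 0, 85],
    [[0, 0, -0.4], 0, 85],
    [[0, 0, -0.5], 0, 85],
    [[0, 0, -1], 0, 85],
    [[0, 0, -1], 0, 85],
    [[0, 0, -1], 0, 85],
    [[0, 0, -1], 0, 85],
    [[0, 0, 0], 0, 85],
  ],
)

```text
time_s: 23.72
tool_pos: [0.55, -0.0394, 0.054]
orientation: [0.716, 0.698, 0.0, 0.0]
contact_force: [0.1, -2.6, 0.4]
grip_width: 0.99
grasp_force: 1.4
```

```bash
python3 tray.py
```

```text
23.775 [ 0.55   -0.0394  0.0539] [-0.05 -2.13 -0.32]
R 473 [0.5863 0.0991 0.1244] [0.5871 0.0999 0.1214]
L 478 [0.5207 0.1008 0.1243] [0.521  0.1011 0.1214]
```

Both decks now carry the tray and it is level with zero press. I'll push on by the block face only, about 200 mm to go.

Call:
carry_out(
  increments=[
    [[2, 0, 0], 0, 85],
    [[3, 0, 0], 0, 85],
    [[3, 0, 0], 0, 85],
    [[3, 0, 0], 0, 85],
    [[3, 0, 0], 0, 85],
    [[3, 0, 0], 0, 85],
    [[3, 0, 0], 0, 85],
    [[3, 0, 0], 0, 85],
    [[3, 0, 0], 0, 85],
    [[3, 0, 0], 0, 85],
    [[3, 0, 0], 0, 85],
    [[3, 0, 0], 0, 85],
  ],
)

```text
time_s: 25.28
tool_pos: [0.5508, -0.0042, 0.0538]
orientation: [0.716, 0.698, 0.0, -0.0]
contact_force: [0.0, -3.6, -1.2]
grip_width: 0.996
grasp_force: 1.9
```

Call:
carry_out(
  increments=[
    [[3, 0, 0], 0, 85],
    [[3, 0, 0], 0, 85],
    [[3, 0, 0], 0, 85],
    [[3, 0, 0], 0, 85],
    [[3, 0, 0], 0, 85],
    [[3, 0, 0], 0, 85],
    [[3, 0, 0], 0, 85],
    [[3, 0, 0], 0, 85],
    [[3, 0, 0], 0, 85],
    [[3, 0, 0], 0, 85],
    [[3, 0, 0], 0, 85],
    [[3, 0, 0], 0, 85],
  ],
)

```text
time_s: 26.78
tool_pos: [0.5517, 0.0317, 0.0538]
orientation: [0.716, 0.698, -0.0, 0.0]
contact_force: [0.4, -4.7, -1.0]
grip_width: 0.998
grasp_force: 2.0
```

```bash
python3 tray.py
```

```text
26.825 [0.5518 0.0321 0.0538] [-0.3  -2.44 -0.92]
R 190 [0.5873 0.1817 0.1243] [0.5886 0.1818 0.1238]
L 247 [0.525  0.181  0.1245] [0.524  0.181  0.1245]
```

Call:
carry_out(
  increments=[
    [[3, 0, 0], 0, 85],
    [[3, 0, 0], 0, 85],
    [[3, 0, 0], 0, 85],
    [[3, 0, 0], 0, 85],
    [[3, 0, 0], 0, 85],
    [[3, 0, 0], 0, 85],
    [[3, 0, 0], 0, 85],
    [[3, 0, 0], 0, 85],
    [[3, 0, 0], 0, 85],
    [[3, 0, 0], 0, 85],
    [[3, 0, 0], 0, 85],
    [[3, 0, 0], 0, 85],
  ],
)

```text
time_s: 28.32
tool_pos: [0.5526, 0.0677, 0.0538]
orientation: [0.716, 0.698, -0.0, -0.0]
contact_force: [-0.4, -5.2, 1.0]
grip_width: 0.995
grasp_force: 2.5
```

Call:
carry_out(
  increments=[
    [[3, 0, 0], 0, 85],
    [[3, 0, 0], 0, 85],
    [[3, 0, 0], 0, 85],
    [[3, 0, 0], 0, 85],
    [[3, 0, 0], 0, 85],
    [[3, 0, 0], 0, 85],
    [[3, 0, 0], 0, 85],
    [[3, 0, 0], 0, 85],
    [[3, 0, 0], 0, 85],
    [[3, 0, 0], 0, 85],
    [[3, 0, 0], 0, 85],
    [[3, 0, 0], 0, 85],
  ],
)

```text
time_s: 29.82
tool_pos: [0.5536, 0.1037, 0.0538]
orientation: [0.716, 0.698, -0.0, 0.0]
contact_force: [0.0, -6.2, 1.2]
grip_width: 0.998
grasp_force: 2.6
```

Call:
carry_out(
  increments=[
    [[3, 0, 0], 0, 85],
    [[3, 0, 0], 0, 85],
    [[3, 0, 0], 0, 85],
    [[3, 0, 0], 0, 85],
    [[3, 0, 0], 0, 85],
    [[3, 0, 0], 0, 85],
    [[3, 0, 0], 0, 85],
    [[3, 0, 0], 0, 85],
    [[3, 0, 0], 0, 85],
    [[3, 0, 0], 0, 85],
    [[2, 0, 0], 0, 85],
    [[1, 0, 0], 0, 85],
  ],
)

```text
time_s: 31.32
tool_pos: [0.5544, 0.1366, 0.0538]
orientation: [0.716, 0.698, -0.0, -0.0]
contact_force: [-0.2, -5.2, 2.9]
grip_width: 0.996
grasp_force: 2.6
```

```bash
python3 - <<'E'
from h import *
t=read_camera('top'); s=get_state(); print(s['tool_pos'],s['contact_force'])
a=t['frame'][175:285,120:290,::-1]; c=read_camera('scene')['frame'][190:380,280:520,::-1]
a=cv2.resize(a,(400,259),interpolation=cv2.INTER_CUBIC); c=cv2.resize(c,(400,317),interpolation=cv2.INTER_CUBIC)
cv2.imwrite('pics/e1.png',np.hstack([cv2.copyMakeBorder(a,0,58,0,0,cv2.BORDER_CONSTANT),c]))
E
```

```text
[0.55435113 0.13668936 0.05378685] [ 0.24235392 -4.69894745  1.65709514]
```

View pics/e1.png

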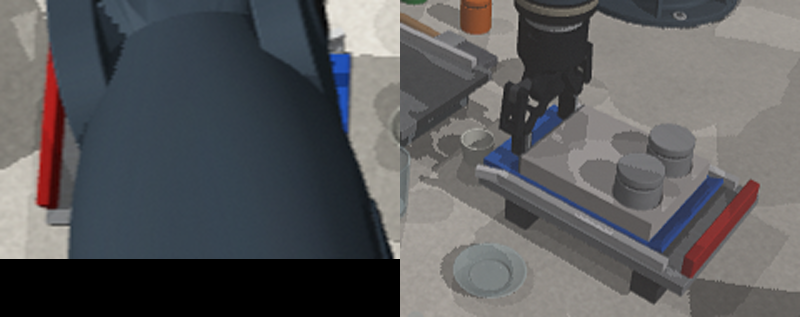

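The tray is on the far deck, level, with the jars in place (right panel, nose at about (690,215), stop at (720,230)) and about 25 mm short. I'll close in slowly.

Call:
carry_out(
  increments=[
    [[2, 0, 0], 0, 85],
    [[2, 0, 0], 0, 85],
    [[2, 0, 0], 0, 85],
    [[2, 0, 0], 0, 85],
    [[2, 0, 0], 0, 85],
    [[2, 0, 0], 0, 85],
    [[2, 0, 0], 0, 85],
    [[2, 0, 0], 0, 85],
    [[1, 0, 0], 0, 85],
    [[1, 0, 0], 0, 85],
  ],
)

```text
time_s: 32.67
tool_pos: [0.5548, 0.1545, 0.0538]
orientation: [0.716, 0.698, -0.0, -0.0]
contact_force: [0.0, -4.7, 0.8]
grip_width: 0.999
grasp_force: 2.6
```

```bash
python3 - <<'E'
from h import *
c=read_camera('scene'); 
a=cv2.resize(c['frame'][280:400,420:580,::-1] if 0 else c['frame'][285:385,400:520,::-1],None,fx=6,fy=6,interpolation=cv2.INTER_CUBIC)
cv2.imwrite('pics/e2.png',a); np.save('scene2.npy',c,allow_pickle=True)
E
```

```text
(no output)
```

View pics/e2.png

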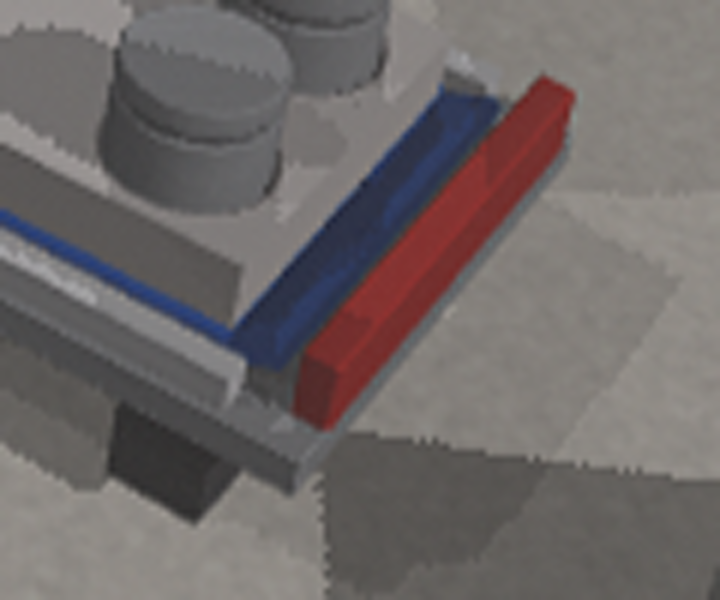

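The nose corner is at crop (277,368) and the stop's near top front corner at (304,350), with a small gap left. I'll compute it.

```bash
python3 - <<'E'
from h import *
c=np.load('scene2.npy',allow_pickle=True).item()
e=np.array([.026,.9997]); n=np.array([.9997,-.026])
for l,x,y,z in [('nose',277,368,.0685),('stop',304,350,.0845),('nose far',498,103,.0685),('stopfar',543,77,.0845),('stop foot',294,413,.0585)]:
    p=pt(c,400+x/6-.42,285+y/6-.42,z); print(l,p.round(4),(p[:2]@e).round(4),(p[:2]@n).round(4))
E
```

```text
nose [0.6317 0.3465 0.0685] 0.3628 0.6225
stop [0.6368 0.3542 0.0845] 0.3707 0.6274
nose far [0.4891 0.3491 0.0685] 0.3617 0.4799
stopfar [0.4888 0.3598 0.0845] 0.3724 0.4793
stop foot [0.6343 0.3545 0.0585] 0.3709 0.6249
```

Call:
carry_out(
  increments=[
    [[1, 0, 0], 0, 85],
    [[1, 0, 0], 0, 85],
    [[1, 0, 0], 0, 85],
    [[1, 0, 0], 0, 85],
    [[1, 0, 0], 0, 85],
    [[0.5, 0, 0], 0, 85],
    [[0.5, 0, 0], 0, 85],
  ],
)

```text
time_s: 33.6
tool_pos: [0.555, 0.1604, 0.0538]
orientation: [0.716, 0.698, -0.0, -0.0]
contact_force: [-0.7, -5.6, 1.5]
grip_width: 0.991
grasp_force: 2.5
```

Call:
carry_out(
  increments=[
    [[0.4, 0, 0], 0, 85],
    [[0.4, 0, 0], 0, 85],
    [[0.4, 0, 0], 0, 85],
  ],
)

```text
time_s: 33.98
tool_pos: [0.555, 0.1614, 0.0538]
orientation: [0.716, 0.698, -0.0, 0.0]
contact_force: [-0.8, -8.6, 2.2]
grip_width: 0.995
grasp_force: 4.2
```

Call:
carry_out(
  increments=[
    [[0.4, 0, 0], 0, 85],
    [[0.3, 0, 0], 0, 85],
  ],
)

```text
time_s: 34.22
tool_pos: [0.555, 0.1615, 0.0538]
orientation: [0.716, 0.698, -0.001, 0.001]
contact_force: [-1.9, -13.4, 3.8]
grip_width: 0.995
grasp_force: 6.4
```

The TCP has stopped at 0.1615 while the force rises to 13 N, so the nose is home on the stop. I'll back off and rise.

Call:
carry_out(
  increments=[
    [[-0.3, 0, 0], 0, 85],
    [[-0.3, 0, 0], 0, 85],
    [[-0.5, 0, 0], 0, 85],
    [[-1, 0, 0], 0, 85],
    [[-3, 0, 0], 0, 85],
    [[-5, 0, 0], 0, 85],
    [[0, 0, -10], 0, 85],
    [[0, 0, -20], 0, 85],
    [[0, 0, -30], 0, 85],
    [[-20, 0, -30], 0, 85],
    [[-30, 0, -30], 0, 85],
    [[-30, 0, 0], 0, 85],
  ],
)

```text
time_s: 35.72
tool_pos: [0.5541, 0.0718, 0.177]
orientation: [0.716, 0.698, 0.002, 0.001]
contact_force: [0.0, -0.7, -1.2]
grip_width: 0.994
grasp_force: 0.0
```

Call:
carry_out(
  increments=[
    [[-40, 0, 0], 0, 85],
    [[-40, 0, 0], 0, 85],
    [[-40, 0, 0], 0, 85],
    [[-40, 0, 0], 0, 85],
    [[-40, 0, 0], 0, 85],
    [[-40, 0, 0], 0, 85],
    [[0, 0, 0], 0, 85],
    [[0, 0, 0], 0, 85],
  ],
)

```text
time_s: 36.72
tool_pos: [0.5467, -0.1673, 0.1742]
orientation: [0.716, 0.698, 0.0, 0.0]
contact_force: [0.8, 0.1, 0.0]
grip_width: 0.998
grasp_force: 0.0
```

```bash
python3 - <<'E'
from h import *
s=get_state(); print(s['time_s'],s['tool_pos'],s['contact_force'])
t=read_camera('top'); c=read_camera('scene')
a=cv2.resize(t['frame'][175:285,120:290,::-1],(400,259),interpolation=cv2.INTER_CUBIC); b=cv2.resize(c['frame'][285:385,400:520,::-1],(400,333),interpolation=cv2.INTER_CUBIC)
cv2.imwrite('pics/e3.png',np.hstack([cv2.copyMakeBorder(a,0,74,0,0,cv2.BORDER_CONSTANT),b])); np.save('top3.npy',t,allow_pickle=True)
E
```

```text
36.725 [ 0.54667778 -0.16730304  0.1742321 ] [0.84010802 0.14077573 0.00653484]
```

View pics/e3.png

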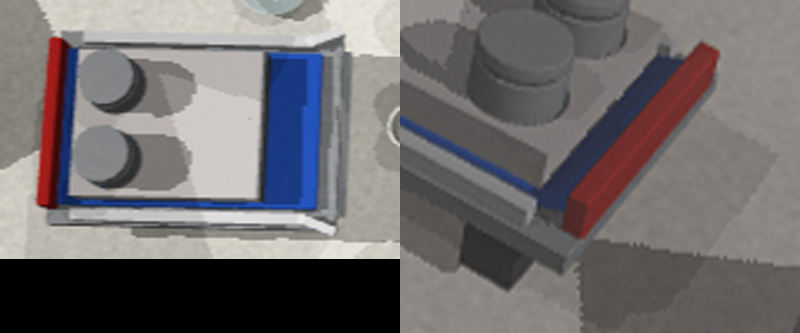

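The left panel shows the tray square between the rails with both jars seated. I'll enlarge the nose against the stop to check that it is truly home.

```bash
python3 - <<'E'
from h import *
t=np.load('top3.npy',allow_pickle=True).item(); c=read_camera('scene'); np.save('scene3.npy',c,allow_pickle=True)
a=cv2.resize(t['frame'][188:268,133:163,::-1],None,fx=7,fy=7,interpolation=cv2.INTER_CUBIC)
b=cv2.resize(c['frame'][290:362,438:498,::-1],None,fx=8,fy=8,interpolation=cv2.INTER_CUBIC)
b=cv2.convertScaleAbs(b,alpha=1.6); a=cv2.convertScaleAbs(a,alpha=1.2)
h=600; f=lambda i:cv2.copyMakeBorder(i,0,h-i.shape[0],0,10,cv2.BORDER_CONSTANT)
cv2.imwrite('pics/e4.png',np.hstack([f(a),f(b)])); print(a.shape,b.shape)
E
```

```text
(560, 210, 3) (576, 480, 3)
```

View pics/e4.png

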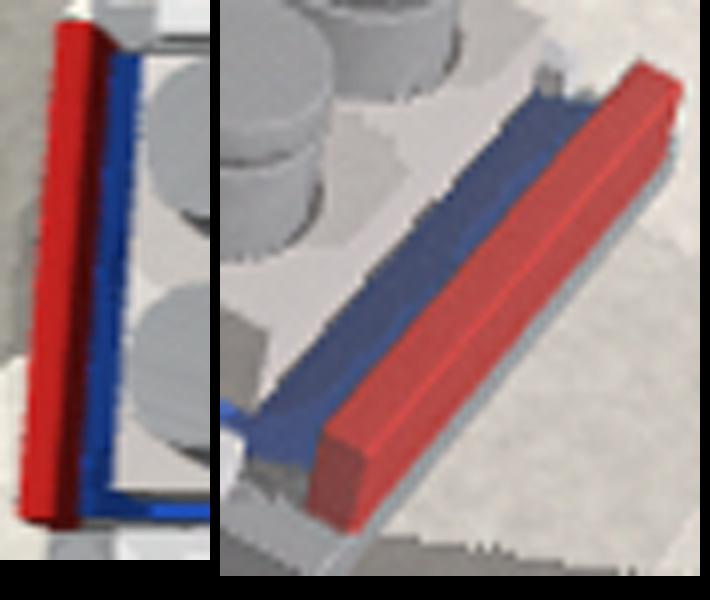

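In both views the blue nose meets the red face along its whole width with no grey between: top panel (112,55)–(80,510), right panel along the stop's front edge. The force rise fits this too. One numeric check of gap and height, then I'll hand in.

```bash
python3 - <<'E'
from h import *
t=np.load('top3.npy',allow_pickle=True).item()
e=np.array([.026,.9997])
for l,x,y,z in [('nose far',112,55,.0685),('nose near',82,505,.0685),('stop foot far',112,50,.0685),('stop near',80,515,.0685)]:
    p=pt(t,133+x/7-.43,188+y/7-.43,z); print(l,p.round(4),(p[:2]@e).round(4))
# plate (ledge) and block-top heights by depth over the tray
D=t['depth']
for n,(u,v) in {'ledge far':(245,205),'ledge near':(240,250),'block':(212,228),'block rear':(226,228)}.items(): print(n,pt(t,u,v).round(4))
print(order.sign_off())
E
```

```text
nose far [0.6304 0.3513 0.0685] 0.3676
nose near [0.494  0.3541 0.0685] 0.3669
stop foot far [0.632  0.3514 0.0685] 0.3677
stop near [0.4911 0.3546 0.0685] 0.3673
ledge far [0.609  0.1486 0.0641]
ledge near [0.5132 0.1575 0.064 ]
block [0.5556 0.2117 0.0884]
block rear [0.5556 0.1832 0.0874]
the job is handed in; nothing more can be done
None
```

The tray was pushed across the gap and now sits flat on the far deck with its nose against the red stop and both jars upright; I handed the job in at about 37 s, and the sign-off gave no verdict.

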